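Set the feeder gate to the setting blade by feel

ROBOT

A 6-joint arm with a two-finger parallel gripper is mounted at the origin on a cart in front of the work surface, level with it; the furniture and walls round the work are solid. World frame = base frame: x ahead of the robot, y to its left, z up, the work surface at z = 0. Lengths are in m, angles in rad, forces in N, time in s.
With the tool pointing down it reaches from about 0.4 to 0.925 m from the base axis. Payload 12.5 kg.
Tool frame: the origin (TCP) lies at the very end of the fingers, on their centre line; the grasp point (between the pads) lies bot.hold_point_z behind it (bot.hold_point_z is the distance from the TCP to the grasp point, in m); z points along the fingers, x is the direction in which the jaws open and shut, and the axes are right-handed (so a half turn about z gives the same grasp; the last joint's range is limited). The gripper opens to 95 mm and grips with 3 to 60 N. Pads are 20 mm wide; open, the fingers measure 119 mm over their backs; the gripper's body (75 mm by 180 mm) begins 59 mm behind the grasp point.
Start: joints at [1.225, 0.491, 1.559, -0, 1.092, -0.106], TCP at [0.148, 0.607, 0.215] pointing down, gripper open.
Joint ranges: [-3.1, 3.1], [-0.84, 2.19], [0.05, 2.79], [-1.13, 4.28], [0.06, 2.93], [-2.69, 2.69]. Speed limits (rad/s): [2.22, 2.22, 2.79, 3.14, 3.14, 3.14].

INTERFACE

Orientations are given as a 3x3 rotation matrix whose columns are the frame's x, y, z axes.
In Python, from cell import bot gives the robot as it stands. The module is installed in compiled form; this text tells all that it offers.
- The arm moves only by the tool apply_moves, never from a script. Its argument "plan" is a list of rows, each a list of 7 numbers: the shift along the world's x, y, z in cm, then the turn, a rotation vector about the world's x, y, z in degrees, then the opening, from 0 (shut) to 1 (fully open). A call has 1 to 8 rows; each row is the pose to reach, as a shift and turn from the pose commanded when the call began; what a row does not reach only later rows make up. A row lasts 1/12 s, in which the tool goes at most 41.7 mm and 7.16 degrees, less where a joint would pass 70% of its speed; a pose out of reach is approached as far as the arm can. A call with a gripper value outside its range is refused whole. The fingers move at their own pace and stop on an object; "force" is the grip in N (left out, the last holds). Time passes only in rows, so rows that repeat a pose let the fingers close. It gives the time, the measured TCP pose, the force and the opening at its end, in the units of the state.
- bot.state(): the state, without advancing time (a new reading comes with each control period).
- bot.capture(name): name is "scene" or "side" or "wrist"; returns the picture (400x640x3 uint8, blue, green, red); there is no depth.
- bot.camera_params(name): a dict with "camera_matrix" (3x3 intrinsics, pixels), "k1" (the pictures are not rectified: a ray, as slopes to the right and down, at radius r is drawn at 1 + k1 r^2 times it, then the intrinsics apply), "view" (4x4, takes a point from world to camera coordinates). Camera axes: x right, y up, looking along -z (the intrinsics and any distortion apply to the point x, -y, -z); pixel columns grow to the right and rows downward; lengths in m; the calibration is good to about 2 mm. A picture is of the moment at which its call begins: read the wrist's pose just before it. camera_params takes no time and is no camera call; for the wrist camera it gives the pose at the moment of the call.
- bot.finish_job(): hands the job in, once; it reports no verdict.
The state is a dict: "clock": time; "joint_pos": joint angles; "qvel": joint speeds; "tau": joint torques, N m; "tool_pos": TCP position; "tool_rot": TCP orientation; "force": force on the tool from outside, world axes, zero at the start; "torque": the same for the moment, N m; "width": opening from 0.0 (shut) to 1.0 (fully open).
Only numpy, scipy, OpenCV 4.12 (cv2) and the standard library are available. Lean on these libraries where they do the work, as an engineer would, in place of code of your own. Each camera call takes 0.05 s, during which the arm holds its last target. There are 200 camera calls.

TASK

Set the gate of the flats feeder with the thin setting blade: slide its tongue straight in along the bed under the gate's shoe until the tip sticks out about 25 mm behind the shoe, then move the gate lever until the blade is held with a light drag, so that a slow pull of about 5 N on its grip just slides it - neither loose nor clamped hard. Leave the blade like that in the gap, lying flat on the bed, because the lock nut will be tightened with it in there; leave the thick blade and the two spare rollers alone.

Things in the scene. Friction and masses are not known exactly. Their poses are not given: they have to be found in the camera images.
- feeder: Small flats feeder, fixed: grey base whose flat bed is 24 mm above the worktop. Origin on the worktop under the gate's shoe; x along the feed, away from the infeed side that faces the robot, y left, z up. Bed from x = -77 to +95 mm, 150 mm wide; outfeed roller on it from x = +55 mm. Side guides 14 mm high at y = +-69 mm, x = -72 to -26 mm.
- gate_frame: Gate frame on the bed, axes as the feeder's, origin on the bed surface (z = 24 mm above the feeder's origin). Posts with inner faces at y = +-39 mm, their 7 mm high feet in to y = +-35 mm and forward to x = -9 mm. A crosshead 49 to 83 mm above the bed guides a steel slide (foremost at x = -28 mm, top 92 mm above the bed) that carries the shoe.
- gap (a point): Point on the bed under the middle of the shoe, a flat rubber-faced block (x -11 to +7 mm of the gate frame, 46 mm wide). At the start it is 7 to 16 mm above the bed. A spring lets it rise 7 mm: about 3 N per mm of gate travel after it touches the blade.
- lever (a joint): Gate lever at the left (+y) end of the crosshead, in rad. 0: gate highest, lever leaning 0.35 rad from upright to the feeder's -x; it grows to 1.12 as the lever is pushed over to +x, lowering the gate 1.2 mm per 0.1 rad. Held by friction (about 5 N at the ball): it stays where it is left.
- lever_ball (a point): Centre of the lever's black ball knob, 26 mm across, 70 mm from the pivot, about 0.15 m above the worktop; can be pinched from above across the feeder's y.
- lever_pivot (a point): Fixed point on the lever's pivot axis (the axis runs along the feeder's y), level with the ball in y; 66 mm above the bed.
- blade_thin: Thin setting blade, 184 mm long, about 0.14 kg, flat underside: steel tongue 6 mm thick, 40 wide, 100 long; black grip bar 84 long, 18 wide, 26 high, to be held across its width. Origin on the underside, mid-grip; x towards the tip. Balances 62 mm ahead of the origin. Starts flat on the worktop far left or far right (the thick one at the other). In the gate its grip hangs in front of the bed.
- blade_thin_tip (a point): Middle of the end of the tongue, on its underside, 142 mm ahead of the thin blade's origin. How the fit feels: pulled slowly by its grip the blade takes about 1 N while the shoe does not touch it, 4 to 7 N when held rightly; over 10 N is too tight; do not press it down or lift it while you pull. The shoe's wear varies by 6 mm from day to day, so the lever position does not tell the gap: feel it.
- blade_thick: The other setting blade, not wanted: the same grip, but a tongue 12 mm thick, 40 mm wide and only 75 mm long. Origin and axes as the thin blade's.
- spare_roller_0: Spare feed roller, light grey, standing on end, 40 mm across, 54 mm high; origin at the centre of its underside. To be left alone.
- spare_roller_1: Spare feed roller, black, standing on end, 40 mm across, 54 mm high; origin at the centre of its underside. To be left alone.
There are look-alikes about, which are no part of the job. What is shaped like the blade_thin but pink is not meant.

How it is judged:
On the way:
1. the thin blade's tongue reaches through the gap under the shoe, flat on the bed (x of blade_thin_tip in the frame of gate_frame between 0.012 and 0.05 m and y of blade_thin_tip in the frame of gate_frame between -0.016 and 0.016 m and z of blade_thin_tip in the frame of gate_frame between -0.003 and 0.004 m), for 0.2 s.
At the end, for the whole second after the job is handed in: The thin blade lies flat on the bed, at rest, in line with the feeder within 8 degrees, its tip 12 to 50 mm beyond the middle of the shoe and within 16 mm of the centre line, and the shoe presses on it with 2 to 9.5 N (a drag of some 3 to 10 N) (all of step 1 and angle between the x axis of blade_thin and the x axis of gate_frame, either way round below 0.14 rad and angle between blade_thin's own z axis and vertical below 0.05 rad and contact force between blade_thin and gate_frame between 2 and 9.5 N and linear speed of blade_thin below 0.01 m/s); the robot touches nothing.
It fails at once if the blade was jammed or clamped: over 25 N between it and the gate (contact force between blade_thin and gate_frame above 25 N).
It fails at once if the thick blade was moved (distance of blade_thick from where it was at the start of the episode above 0.03 m).
It fails at once if a spare roller was moved (distance of any of spare_roller_0, spare_roller_1 from where it was at the start of the episode above 0.03 m).
It also fails if it takes over 72 s, if anything falls off the work surface, if the arm or the gripper's body presses on something with over 40 N, if the wrist force passes 120 N, or if a joint passes its speed limit or range.

## Working session

There is one attempt and no reset: what is moved stays moved. The work goes in short steps, Python scripts to look and compute and a tool call to move; the robot and the scene stay as the last step left them, time stands still between calls to the robot, and variables do not carry over. Pictures are saved under pics/ and viewed, about 8 in all and at most 12, crops included, and the job is handed in when it is done.

Besides the shell and the picture viewer there is one more tool, called after "Emit:" as a command line: name --pt "numbers of a row" for each row, then --argument value for the rest. apply_moves: Moves the arm, as the interface text tells. Its arguments: {"type":"object","properties":{"plan":{"type":"array","items":{"type":"array","items":{"type":"number"}}},"force":{"type":"number"}},"required":["plan"]}

```bash
mkdir -p pics; cat > h.py <<'E'
import numpy as np, cv2
from cell import bot
def save(n,f):
    im=bot.capture(n); cv2.imwrite(f'pics/{f}.png',im); return im
def ray(n,uv,P=None):
    P=P or bot.camera_params(n); K=np.array(P["camera_matrix"]);V=np.array(P["view"]);k=P["k1"]
    uv=np.atleast_2d(uv).astype(float)
    u=cv2.undistortPoints(uv.reshape(-1,1,2),K,np.array([k,0,0,0,0.])).reshape(-1,2)
    d=np.c_[u[:,0],-u[:,1],-np.ones(len(u))]@V[:3,:3]
    return -V[:3,:3].T@V[:3,3],d
def onz(n,uv,z,P=None):
    o,d=ray(n,uv,P); return o+d*((z-o[2])/d[:,2])[:,None]
def proj(n,p,P=None):
    P=P or bot.camera_params(n); K=np.array(P["camera_matrix"]);V=np.array(P["view"])
    p=np.atleast_2d(p); c=p@V[:3,:3].T+V[:3,3]; s=np.c_[c[:,0]/-c[:,2],-c[:,1]/-c[:,2]]
    s=s*(1+P["k1"]*(s**2).sum(1))[:,None]; return s@K[:2,:2].T+K[:2,2]
def tri(r1,r2):
    (a,d),(b,e)=r1,r2; d=d[0];e=e[0]
    t=np.linalg.lstsq(np.c_[d,-e],b-a,rcond=None)[0]; p=a+t[0]*d;q=b+t[1]*e
    return (p+q)/2,np.linalg.norm(p-q)
E
python3 - <<'E'
from h import *
for n in("scene","side"):
    save(n,n+"0"); P=bot.camera_params(n); print(n,ray(n,[320,200])); print(P["k1"])
s=bot.state();print(s["clock"],s["tool_rot"],s["force"],bot.hold_point_z)
E
```

```text
scene (array([-0.24520319, -0.8832606 ,  0.94368572]), array([[ 0.57976086,  0.57569183, -0.57687576]]))
-0.07712959211771757
side (array([0.13906653, 0.94883167, 0.79736077]), array([[ 0.31125064, -0.79127277, -0.52643824]]))
0.029659290012872097
0.1 [[ 2.37497422e-01  9.71388118e-01 -3.14163141e-04]
 [ 9.71387719e-01 -2.37497611e-01 -8.85017467e-04]
 [-9.34308447e-04 -9.49848501e-05 -9.99999559e-01]] [ 0.06938197 -0.4672581   0.02304302] 0.0188
```

View pics/scene0.png

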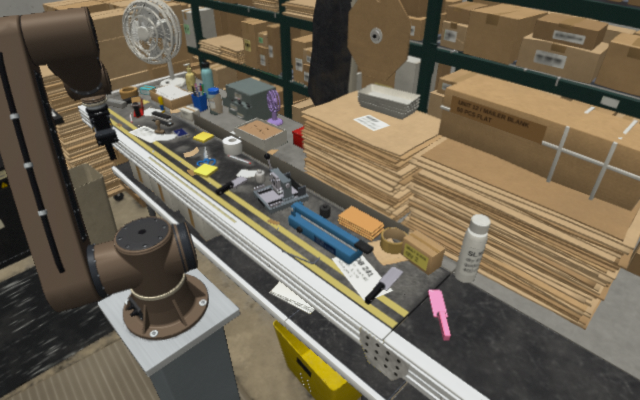

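View pics/side0.png

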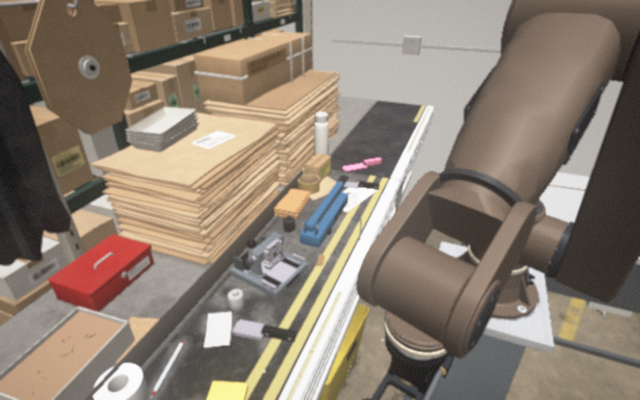

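The scene view shows the feeder at (278,188), one blade at about (385,283) and another at about (237,181), and the pink decoy at (440,312). The side view shows the left blade at (262,330) and the feeder at (270,262). I'll zoom in on these.

```bash
python3 - <<'E'
from h import *
a=cv2.imread('pics/scene0.png');b=cv2.imread('pics/side0.png')
A=cv2.resize(a[140:310,200:420],(800,618),interpolation=cv2.INTER_CUBIC)[:600]
B=cv2.resize(b[220:350,190:330],(640,594),interpolation=cv2.INTER_CUBIC)
cv2.imwrite('pics/A.png',A);cv2.imwrite('pics/B.png',B)
for q in [(385,283),(237,181),(278,195)]: print(onz("scene",q,0))
for q in [(262,330),(355,183),(270,265)]: print(onz("side",q,0))
E
```

```text
[[ 0.52958624 -0.3987049   0.        ]]
[[0.55323486 0.40681271 0.        ]]
[[0.60830443 0.20294387 0.        ]]
[[0.51892294 0.37782    0.        ]]
[[ 0.52476902 -0.42761842  0.        ]]
[[0.61412563 0.1546407  0.        ]]
```

View pics/A.png

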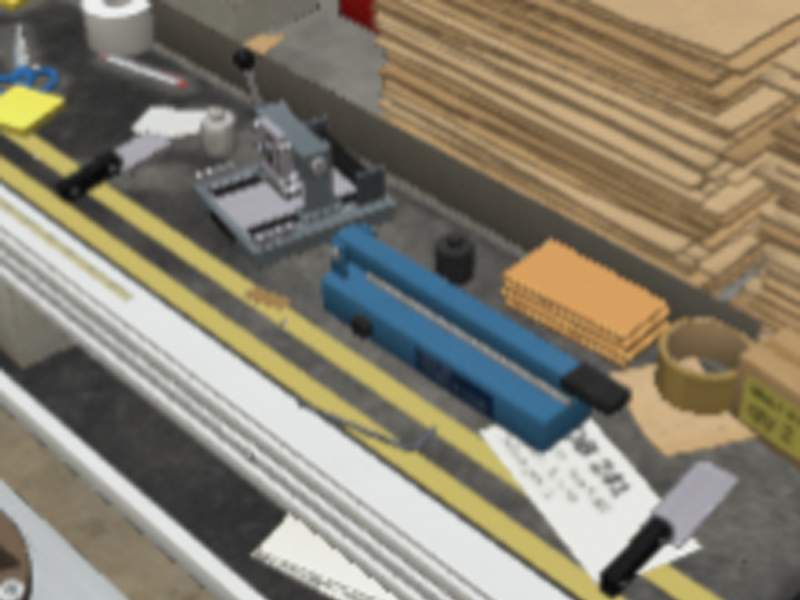

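View pics/B.png

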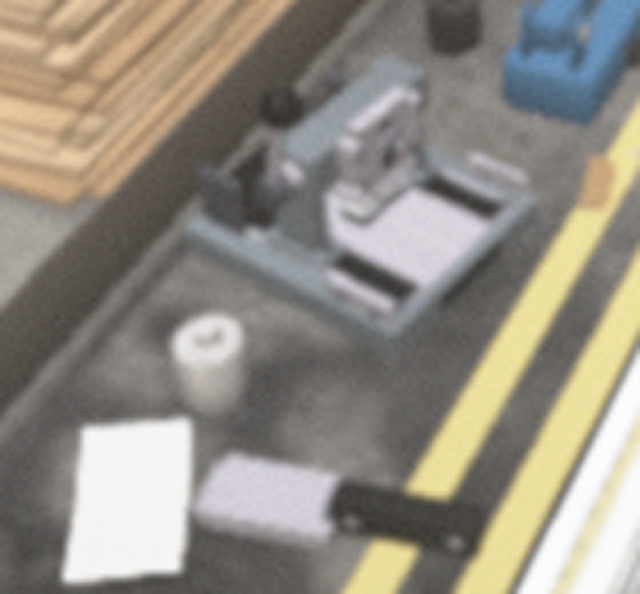

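```bash
python3 - <<'E'
from h import *
A=lambda x,y:(200+x/3.636,140+y/3.636)
B=lambda x,y:(190+x/4.571,220+y/4.571)
def L(n,butt,junc,tip,zt):
    b=onz(n,butt,.026);j=onz(n,junc,.026 if 0 else .026);t=onz(n,tip,zt);print(n,b,j,t,np.linalg.norm(j-b),np.linalg.norm((t-j)[0,:2]))
# edges of butt top, junction top, tip end mid
L("scene",A(66,182),A(118,153),A(160,141),.012)
L("side",B(478,528),B(335,495),B(205,488),.012)
L("scene",A(608,578),A(660,520),A(722,472),.006)
# feeder corners: bed front corners & back right
for q in [(196,187),(262,247),(392,205)]: print('A',onz("scene",A(*q),.024))
for q in [(388,330),(533,202),(190,225)]: print('B',onz("side",B(*q),.024))
print('ball',tri(ray("scene",A(243,59)),ray("side",B(283,103))))
print('rollers',onz("scene",A(217,120),.054),onz("side",B(208,330),.054),onz("scene",A(455,243),.054))
E
```

```text
scene [[0.43772945 0.37010841 0.026     ]] [[0.51306735 0.37789708 0.026     ]] [[0.5744077 0.3835394 0.012    ]] 0.07573944368621573 0.061599302773055795
side [[0.42651879 0.38229057 0.026     ]] [[0.50610423 0.39079472 0.026     ]] [[0.58070359 0.40221558 0.012     ]] 0.08003851730806151 0.0754685393997542
scene [[ 0.42190304 -0.4142301   0.026     ]] [[ 0.5007906  -0.40460605  0.026     ]] [[ 0.60077308 -0.39739346  0.006     ]] 0.07947244311424449 0.10024229095760616
A [[0.53497746 0.26260915 0.024     ]]
A [[0.51494308 0.1256615  0.024     ]]
A [[0.66279744 0.08551739 0.024     ]]
B [[0.53610951 0.27137837 0.024     ]]
B [[0.50108962 0.13570689 0.024     ]]
B [[0.69483945 0.23557828 0.024     ]]
ball (array([0.60500683, 0.25210662, 0.15948623]), np.float64(0.0010933498463969217))
rollers [[0.61002413 0.31643846 0.054     ]] [[0.61572673 0.33496972 0.054     ]] [[ 0.63155732 -0.03913332  0.054     ]]
```

The right-hand blade has the 100 mm tongue, so it is the thin one. I'll fly the wrist camera over the feeder on the way to it.

Emit:
apply_moves --pt "20 -20 13 0 0 0 1" --pt "20 -20 13 0 0 0 1" --pt "20 -20 13 0 0 0 1" --pt "20 -20 13 0 0 0 1" --pt "20 -20 13 0 0 0 1" --pt "20 -20 13 0 0 0 1" --pt "20 -20 13 0 0 0 1" --pt "20 -20 13 0 0 0 1"

```text
clock: 0.77
tool_pos: [0.3508, 0.4047, 0.3466]
tool_rot: [[0.239, 0.971, 0.002], [0.971, -0.239, 0.001], [0.001, 0.002, -1.0]]
force: [0.4, -0.7, 0.1]
width: 1.0
```

Emit:
apply_moves --pt "17 -20 7 0 0 0 1" --pt "17 -20 7 0 0 0 1" --pt "17 -20 7 0 0 0 1" --pt "17 -20 7 0 0 0 1" --pt "17 -20 7 0 0 0 1" --pt "17 -20 7 0 0 0 1" --pt "17 -20 7 0 0 0 1" --pt "17 -20 7 0 0 0 1"

```text
clock: 1.43
tool_pos: [0.5209, 0.204, 0.415]
tool_rot: [[0.241, 0.97, 0.001], [0.97, -0.241, -0.0], [-0.0, 0.001, -1.0]]
force: [-0.1, 0.1, 0.4]
width: 1.0
```

```bash
python3 - <<'E'
from h import *
import pickle
P=bot.camera_params("wrist");s=bot.state();im=save("wrist","w1");pickle.dump(P,open("P1.pkl","wb"))
print(s["clock"],s["tool_pos"],ray("wrist",[320,200],P))
print(proj("wrist",[[.52,.2,.024],[.605,.252,.159]],P))
E
```

```text
1.4333 [0.52093727 0.20403409 0.41502317] (array([0.44108363, 0.22306515, 0.58449658]), array([[ 0.25858435, -0.07593443, -0.9632619 ]]))
[[321.74849963 159.45156992]
 [370.99127897 222.47778757]]
```

View pics/w1.png

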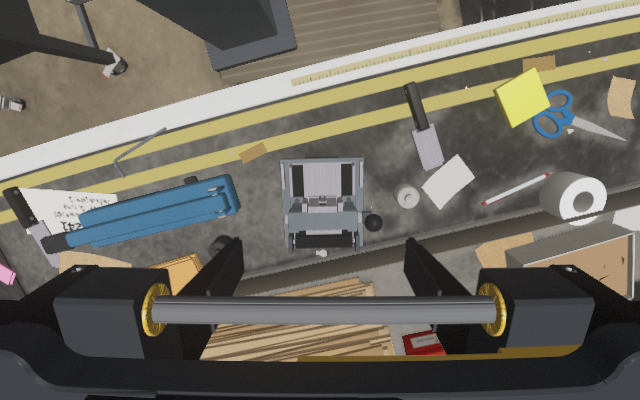

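The wrist view shows the feeder square-on, with front corners at about (281,158) and (363,158) and the ball at (373,222). I'll zoom to measure it.

```bash
python3 - <<'E'
import cv2
a=cv2.imread('pics/w1.png')
cv2.imwrite('pics/C.png',cv2.resize(a[148:260,270:390],(640,597),interpolation=cv2.INTER_CUBIC))
E
```

```text
(no output)
```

View pics/C.png

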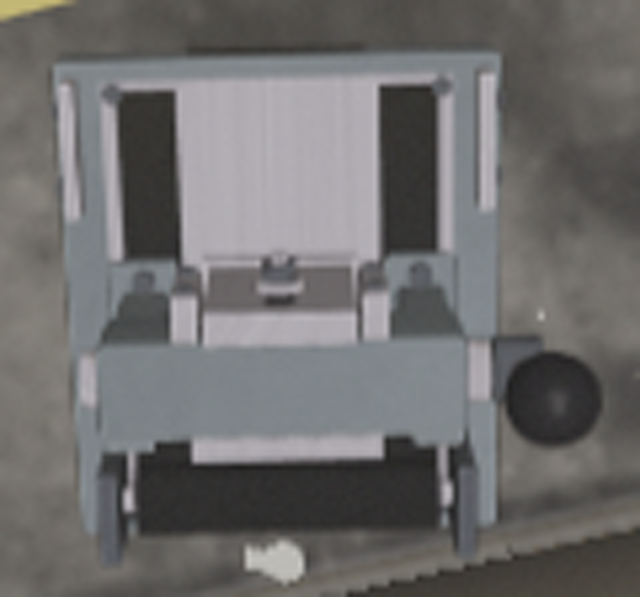

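```bash
python3 - <<'E'
from h import *
import pickle
P=pickle.load(open("P1.pkl","rb"))
C=lambda x,y:(270+x/5.333,148+y/5.333)
def pr(t,q,z): print(t,onz("wrist",[C(*p) for p in q],z,P).round(4).tolist())
pr('bed FR,FL top',[(57,75),(500,67)],.024); pr('bottom',[(54,64),(500,54)],0)
pr('bed back R,L',[(85,530),(497,525)],.024)
pr('guide inner top R,L (y69)',[(72,85),(481,73)],.038)
pr('bed light strip edges front',[(177,85),(380,83)],.024);pr('back',[(185,255),(380,255)],.024)
pr('crosshead top front R,L',[(98,345),(468,340)],.024+.083)
pr('slide top front',[(262,258),(297,258)],.024+.08)
A=lambda x,y:(200+x/3.636,140+y/3.636)
B=lambda x,y:(190+x/4.571,220+y/4.571)
rw=ray("wrist",C(553,398),P)
print('ball',tri(ray("scene",A(243,59)),rw),tri(ray("side",B(283,103)),rw))
E
```

```text
bed FR,FL top [[0.5069, 0.1281, 0.024], [0.5397, 0.2718, 0.024]]
bottom [[0.5058, 0.1241, 0.0], [0.5395, 0.2749, 0.0]]
bed back R,L [[0.6676, 0.0922, 0.024], [0.7014, 0.237, 0.024]]
guide inner top R,L (y69) [[0.5096, 0.1343, 0.038], [0.5377, 0.2642, 0.038]]
bed light strip edges front [[0.5198, 0.1661, 0.024], [0.5354, 0.2319, 0.024]]
back [[0.5771, 0.1536, 0.024], [0.5932, 0.2185, 0.024]]
crosshead top front R,L [[0.5775, 0.1317, 0.107], [0.6023, 0.2387, 0.107]]
slide top front [[0.564, 0.1853, 0.104], [0.5665, 0.1953, 0.104]]
ball (array([0.6073536 , 0.25558033, 0.15740921]), np.float64(0.0012018736408566872)) (array([0.60381656, 0.25514637, 0.16200342]), np.float64(0.002267952684263366))
```

Feeder pose is about (0.596, 0.184) with yaw -12.7°. The ball is at (0.606, 0.255, 0.16). Next I'll go above the thin blade.

Emit:
apply_moves --pt "-3 -31 -5 0 0 7 1" --pt "-3 -31 -5 0 0 14 1" --pt "-3 -31 -5 0 0 19 1" --pt "-3 -31 -5 0 0 19 1" --pt "-3 -31 -5 0 0 19 1" --pt "-3 -31 -5 0 0 19 1" --pt "-3 -31 -5 0 0 19 1" --pt "-3 -31 -5 0 0 19 1"

```text
clock: 2.15
tool_pos: [0.4873, -0.1043, 0.3638]
tool_rot: [[-0.092, 0.996, -0.001], [0.996, 0.092, 0.0], [0.0, -0.001, -1.0]]
force: [0.6, 0.1, 0.2]
width: 1.003
```

Emit:
apply_moves --pt "-3 -30 -11 0 0 0 0.6" --pt "-3 -30 -11 0 0 0 0.6" --pt "-3 -30 -11 0 0 0 0.6" --pt "-3 -30 -11 0 0 0 0.6" --pt "-3 -30 -11 0 0 0 0.6" --pt "-3 -30 -11 0 0 0 0.6" --pt "-3 -30 -11 0 0 0 0.6" --pt "-3 -30 -11 0 0 0 0.6" --pt "-3 -30 -11 0 0 0 0.6"

```text
$.plan: bad value
```

Emit:
apply_moves --pt "-3 -30 -11 0 0 0 0.6" --pt "-3 -30 -11 0 0 0 0.6" --pt "-3 -30 -11 0 0 0 0.6" --pt "-3 -30 -11 0 0 0 0.6" --pt "-3 -30 -11 0 0 0 0.6" --pt "-3 -30 -11 0 0 0 0.6" --pt "-3 -30 -11 0 0 0 0.6" --pt "-3 -30 -11 0 0 0 0.6"

```text
clock: 2.82
tool_pos: [0.4579, -0.4043, 0.2527]
tool_rot: [[-0.092, 0.996, -0.001], [0.996, 0.092, 0.001], [0.001, -0.001, -1.0]]
force: [0.8, 0.7, 0.0]
width: 0.605
```

```bash
python3 - <<'E'
from h import *
import pickle
P=bot.camera_params("wrist");s=bot.state();im=save("wrist","w2");pickle.dump(P,open("P2.pkl","wb"))
print(s["clock"],s["tool_pos"],s["tool_rot"][:,0] if hasattr(s["tool_rot"],'shape') else s["tool_rot"])
E
```

```text
2.8167 [ 0.45793681 -0.40427181  0.25273506] [-0.09163412  0.99579167  0.00146323]
```

View pics/w2.png

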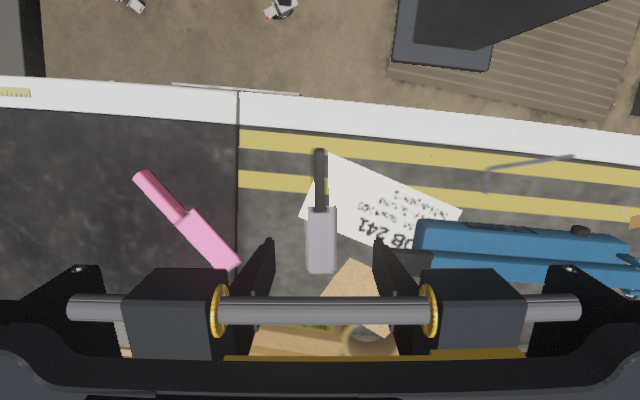

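The wrist view shows the thin blade straight below, with its grip at (320,150)–(320,207) and its tip at (321,272).

```bash
python3 - <<'E'
from h import *
import pickle
P=pickle.load(open("P2.pkl","rb")); im=cv2.imread('pics/w2.png').astype(int)
hsv=im.max(2)
for r in (160,175,190,200): 
    c=np.where(hsv[r,300:345]<75)[0]+300; print(r,c.min(),c.max(),onz("wrist",(c.mean(),r),.026,P).round(4))
for r in (220,240,265):
    print(r,im[r,298:342].mean(1).astype(int).tolist())
print(onz("wrist",[(320,150),(319.5,207)],.026,P).round(4),onz("wrist",[(307.5,272),(335,272),(307,215),(335.5,215)],.006,P).round(4))
E
```

```text
160 314 314 [[ 0.4351 -0.4187  0.026 ]]Traceback (most recent call last):
  File "<stdin>", line 6, in <module>
    return umr_minimum(a, axis, None, out, keepdims, initial, where)
ValueError: zero-size array to reduction operation minimum which has no identity
```

```bash
python3 - <<'E'
from h import *
import pickle
P=pickle.load(open("P2.pkl","rb")); im=cv2.imread('pics/w2.png').astype(int)
for r in (158,195,240,262): print(r,im[r,302:340].mean(1).astype(int).tolist())
print([int(v) for v in im[140:215,320].mean(1)]);print([int(v) for v in im[262:282,321].mean(1)])
print(onz("wrist",[(320,150),(319.5,207)],.026,P).round(4),onz("wrist",[(307.5,272),(335,272),(307,215),(335.5,215)],.006,P).round(4))
E
```

```text
158 [109, 109, 109, 109, 108, 107, 107, 100, 97, 88, 84, 91, 72, 75, 78, 81, 84, 85, 88, 87, 85, 87, 87, 94, 92, 100, 218, 217, 217, 217, 217, 217, 217, 217, 217, 217, 218, 217]
195 [105, 106, 107, 109, 150, 216, 217, 216, 216, 217, 217, 217, 217, 66, 70, 71, 73, 74, 75, 76, 76, 72, 76, 80, 91, 97, 113, 216, 217, 216, 217, 217, 217, 217, 217, 217, 217, 217]
240 [114, 114, 114, 135, 151, 159, 167, 171, 171, 172, 172, 172, 172, 172, 171, 172, 172, 171, 171, 170, 171, 170, 169, 170, 170, 172, 171, 172, 171, 171, 168, 164, 145, 130, 114, 104, 102, 100]
262 [111, 110, 111, 125, 130, 144, 160, 174, 170, 168, 169, 169, 170, 171, 171, 170, 169, 169, 169, 169, 168, 168, 169, 169, 168, 169, 170, 170, 171, 169, 166, 158, 144, 127, 125, 108, 108, 108]
[167, 168, 167, 167, 167, 168, 165, 143, 78, 61, 66, 75, 84, 90, 90, 90, 89, 89, 88, 88, 89, 87, 87, 86, 85, 85, 86, 85, 83, 84, 83, 83, 83, 82, 82, 82, 81, 81, 81, 79, 79, 79, 80, 78, 78, 79, 77, 75, 77, 76, 78, 77, 77, 76, 75, 75, 75, 74, 74, 74, 73, 72, 74, 72, 72, 73, 72, 70, 72, 72, 71, 70, 102, 154, 174]
[169, 169, 168, 168, 168, 169, 168, 168, 170, 171, 168, 148, 120, 112, 109, 110, 106, 105, 103, 104]
[[ 0.422  -0.4123  0.026 ]
 [ 0.4957 -0.4063  0.026 ]] [[ 0.6024 -0.4146  0.006 ]
 [ 0.5986 -0.3745  0.006 ]
 [ 0.5148 -0.4222  0.006 ]
 [ 0.5111 -0.383   0.006 ]]
```

Emit:
apply_moves --pt "0.6 -0.3 -12 0 0 0 0.6" --pt "0.6 -0.3 -12 0 0 0 0.6" --pt "0.6 -0.3 -12 0 0 0 0.6" --pt "0.6 -0.3 -16 0 0 0 0.6" --pt "0.6 -0.3 -20 0 0 0 0.6" --pt "0.6 -0.3 -23 0 0 0 0.6" --pt "0.6 -0.3 -24.5 0 0 0 0.6" --pt "0.6 -0.3 -24.6 0 0 0 0.6"

```text
clock: 3.53
tool_pos: [0.4637, -0.4031, 0.005]
tool_rot: [[-0.093, 0.996, -0.004], [0.996, 0.093, 0.005], [0.005, -0.004, -1.0]]
force: [-0.4, -0.2, 0.1]
width: 0.6
```

Emit:
apply_moves --pt "0 0 0 0 0 0 0" --pt "0 0 0 0 0 0 0" --pt "0 0 0 0 0 0 0" --pt "0 0 0 0 0 0 0" --pt "0 0 0 0 0 0 0" --pt "0 0 0 0 0 0 0" --pt "0 0 0 0 0 0 0" --force 45

```text
clock: 4.12
tool_pos: [0.4645, -0.406, 0.0092]
tool_rot: [[-0.092, 0.996, 0.001], [0.996, 0.092, -0.0], [-0.001, 0.0, -1.0]]
force: [-0.3, 0.9, 5.5]
width: 0.186
```

Emit:
apply_moves --pt "0 0 1 0 0 0 0" --pt "0 0 3 0 0 0 0" --pt "0 0 6 0 0 0 0" --pt "0 0 10 0 0 0 0" --pt "0 1 14 0 0 0 0" --pt "0 3 16 0 0 0 0" --pt "0 6 18 0 0 0 0" --pt "0 10 18 0 0 0 0"

```text
clock: 4.78
tool_pos: [0.4652, -0.307, 0.1929]
tool_rot: [[-0.09, 0.996, 0.005], [0.996, 0.09, -0.004], [-0.005, 0.005, -1.0]]
force: [1.4, 0.8, -2.0]
width: 0.187
```

Emit:
apply_moves --pt "-1 4 0 0 0 -3 0" --pt "-2 8 0 0 0 -6 0" --pt "-3 12 0 0 0 -9 0" --pt "-4 16 0 0 0 -12 0" --pt "-5 20 0 0 0 -15 0" --pt "-6 24 0 0 0 -18 0" --pt "-6 28 0 0 0 -18 0" --pt "-6 32 0 0 0 -18 0"

```text
clock: 5.45
tool_pos: [0.4034, 0.0158, 0.1894]
tool_rot: [[0.222, 0.975, 0.001], [0.975, -0.222, -0.0], [0.0, 0.001, -1.0]]
force: [1.2, -1.0, -1.9]
width: 0.186
```

Emit:
apply_moves --pt "0 4 0 0 0 0 0" --pt "0 8 0 0 0 0 0" --pt "0 12 0 0 0 0 0" --pt "0 16 0 0 0 0 0" --pt "0 19 0 0 0 0 0" --pt "0 21 0 0 0 0 0" --pt "0 21.3 0 0 0 0 0" --pt "0 21.3 0 0 0 0 0"

```text
clock: 6.12
tool_pos: [0.404, 0.2278, 0.1889]
tool_rot: [[0.218, 0.976, -0.0], [0.976, -0.218, 0.0], [-0.0, -0.0, -1.0]]
force: [0.3, -0.6, -1.5]
width: 0.187
```

```bash
python3 - <<'E'
from h import *
import pickle
P=bot.camera_params("wrist");s=bot.state();im=save("wrist","w3");pickle.dump(P,open("P3.pkl","wb"))
print(s["clock"],s["tool_pos"],s["tool_rot"],s["force"],s["width"])
E
```

```text
6.1167 [0.40400524 0.22784119 0.18889651] [[ 2.18326673e-01  9.75875740e-01 -6.79709026e-05]
 [ 9.75875742e-01 -2.18326673e-01  6.77852191e-06]
 [-8.22486597e-06 -6.78110871e-05 -9.99999998e-01]] [ 0.26662389 -0.63251986 -1.52304019] 0.18687717398268366
```

View pics/w3.png

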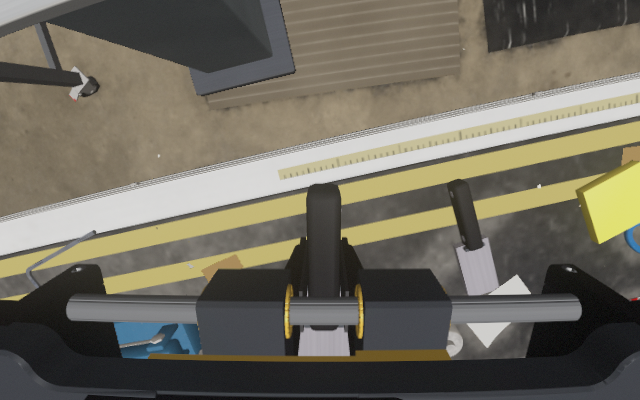

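The blade is held straight. Lowering it to just above the bed, then checking with the fixed cameras.

Emit:
apply_moves --pt "0 0 -3 0 0 0 0" --pt "0 0 -6 0 0 0 0" --pt "0 0 -9 0 0 0 0" --pt "0 0 -11 0 0 0 0" --pt "0 0 -13 0 0 0 0" --pt "0 0 -14 0 0 0 0" --pt "0 0 -14.4 0 0 0 0" --pt "0 0 -14.4 0 0 0 0"

```text
clock: 6.83
tool_pos: [0.4044, 0.226, 0.0443]
tool_rot: [[0.222, 0.975, -0.001], [0.975, -0.222, -0.001], [-0.001, -0.001, -1.0]]
force: [-0.7, -0.1, -1.3]
width: 0.184
```

```bash
python3 - <<'E'
from h import *
b=save("side","s4");a=save("scene","c4");s=bot.state();print(s["clock"],s["tool_pos"],s["force"])
B=cv2.resize(b[225:305,215:325],(800,582),interpolation=cv2.INTER_CUBIC)
A=cv2.resize(a[155:225,225:320],(400,295),interpolation=cv2.INTER_CUBIC)
cv2.imwrite('pics/D.png',B); cv2.imwrite('pics/Dc.png',A)
E
```

```text
6.9333 [0.40483774 0.22663572 0.04534473] [-0.74400968  0.62647363 -3.10998213]
```

View pics/D.png

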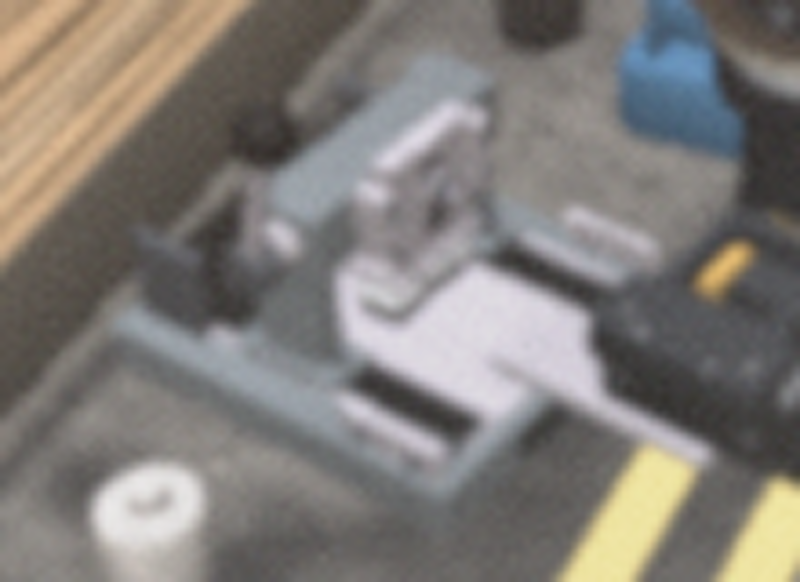

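```bash
python3 - <<'E'
from h import *
u=np.array([.9755,-.2198,0]);v=np.array([.2198,.9755,0]);O=np.array([.5959,.1837,0])
for z in (.03,.036,.042): print(z,proj("side",O-.059*u+.020*v+[0,0,z]))
E
```

```text
0.03 [[281.66810025 276.68238051]]
0.036 [[281.56488335 275.0745512 ]]
0.042 [[281.46105725 273.45789336]]
```

Emit:
apply_moves --pt "0 0 -0.4 0 0 0 0" --pt "0 0 -0.7 0 0 0 0" --pt "0 0 -0.9 0 0 0 0" --pt "0 0 -1.0 0 0 0 0" --pt "0 0 -1.0 0 0 0 0" --pt "0 0 -1.0 0 0 0 0"

```text
clock: 7.43
tool_pos: [0.4044, 0.2272, 0.0347]
tool_rot: [[0.22, 0.975, -0.0], [0.975, -0.22, 0.0], [0.0, -0.0, -1.0]]
force: [0.1, 0.3, -1.5]
width: 0.185
```

Emit:
apply_moves --pt "0 0 -0.1 0 0 0 0" --pt "0 0 -0.1 0 0 0 0" --pt "0 0 -0.1 0 0 0 0"

```text
clock: 7.68
tool_pos: [0.4044, 0.2272, 0.0337]
tool_rot: [[0.22, 0.975, 0.0], [0.975, -0.22, 0.0], [0.0, -0.0, -1.0]]
force: [-0.2, 1.2, -1.1]
width: 0.186
```

Emit:
apply_moves --pt "0 0 -0.1 0 0 0 0" --pt "0 0 -0.1 0 0 0 0" --pt "0 0 -0.1 0 0 0 0"

```text
clock: 7.93
tool_pos: [0.4044, 0.2272, 0.0327]
tool_rot: [[0.22, 0.975, 0.0], [0.975, -0.22, 0.0], [0.0, 0.0, -1.0]]
force: [-0.3, 0.7, 1.3]
width: 0.188
```

Emit:
apply_moves --pt "0 0 -0.1 0 0 0 0" --pt "0 0 -0.1 0 0 0 0" --pt "0 0 -0.1 0 0 0 0"

```text
clock: 8.18
tool_pos: [0.4044, 0.2272, 0.0318]
tool_rot: [[0.22, 0.975, 0.0], [0.975, -0.22, 0.0], [0.0, 0.0, -1.0]]
force: [-3.1, 0.3, 2.8]
width: 0.184
```

Emit:
apply_moves --pt "0 0 0.1 0 0 0 0" --pt "0.98 -0.22 0.1 0 0 0 0" --pt "1.95 -0.44 0.1 0 0 0 0" --pt "2.93 -0.66 0.1 0 0 0 0" --pt "3.9 -0.88 0.1 0 0 0 0" --pt "3.9 -0.88 0.1 0 0 0 0"

```text
clock: 8.68
tool_pos: [0.446, 0.2179, 0.0327]
tool_rot: [[0.222, 0.975, 0.002], [0.975, -0.222, 0.001], [0.001, 0.002, -1.0]]
force: [0.6, 0.1, 0.7]
width: 0.185
```

Emit:
apply_moves --pt "0.49 -0.11 0 0 0 0 0" --pt "0.98 -0.22 0 0 0 0 0" --pt "1.46 -0.33 0 0 0 0 0" --pt "1.95 -0.44 0 0 0 0 0" --pt "1.95 -0.44 0 0 0 0 0"

```text
clock: 9.1
tool_pos: [0.4637, 0.2138, 0.0328]
tool_rot: [[0.221, 0.975, 0.0], [0.975, -0.221, 0.0], [0.0, 0.0, -1.0]]
force: [1.3, -2.4, 1.0]
width: 0.185
```

Emit:
apply_moves --pt "0.49 -0.11 0 0 0 0 0" --pt "0.98 -0.22 0 0 0 0 0" --pt "1.46 -0.33 0 0 0 0 0" --pt "1.95 -0.44 0 0 0 0 0" --pt "2.44 -0.55 0 0 0 0 0" --pt "2.93 -0.66 0 0 0 0 0" --pt "3.32 -0.75 0 0 0 0 0" --pt "3.32 -0.75 0 0 0 0 0"

```text
clock: 9.77
tool_pos: [0.4961, 0.2064, 0.033]
tool_rot: [[0.221, 0.975, -0.001], [0.975, -0.221, 0.0], [-0.0, -0.001, -1.0]]
force: [-2.7, -1.1, 8.9]
width: 0.185
```

```bash
python3 - <<'E'
from h import *
b=save("side","s5");a=save("scene","c5");s=bot.state();print(s["clock"],s["tool_pos"],s["force"])
B=cv2.resize(b[225:285,235:305],(500,429),interpolation=cv2.INTER_CUBIC)
A=cv2.resize(a[150:210,255:298],(300,429),interpolation=cv2.INTER_CUBIC)
cv2.imwrite('pics/E.png',np.hstack([B,A]))
E
```

```text
9.8667 [0.49611822 0.20637986 0.03303297] [-2.90223125 -0.82956024  7.45673726]
```

View pics/E.png

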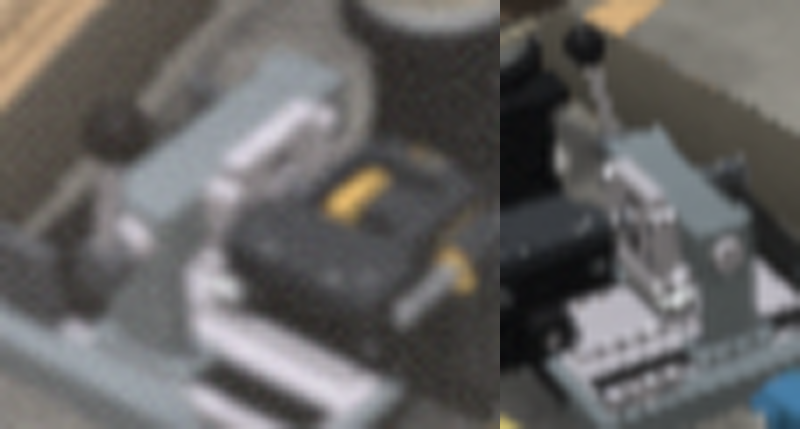

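Force z has risen to 8 N, probably because the grip's front end is now resting on the bed edge. I'll ease it up.

Emit:
apply_moves --pt "0 0 0.05 0 0 0 0" --pt "0 0 0.1 0 0 0 0" --pt "0 0 0.1 0 0 0 0" --pt "0 0 0.1 0 0 0 0"

```text
clock: 10.2
tool_pos: [0.4961, 0.2064, 0.0335]
tool_rot: [[0.22, 0.975, -0.0], [0.975, -0.22, -0.0], [-0.0, -0.0, -1.0]]
force: [-0.2, -0.5, -1.2]
width: 0.187
```

Emit:
apply_moves --pt "0 0 0 0 0 0 0.4" --pt "0 0 0 0 0 0 0.4" --pt "0 0 0 0 0 0 0.4" --pt "0 0 3 0 0 0 0.4" --pt "0 0 7 0 0 0 0.4" --pt "0 0 11 0 0 0 0.4" --pt "0 0 15 0 0 0 0" --pt "1 0.5 17 0 0 0 0"

```text
clock: 10.87
tool_pos: [0.506, 0.2114, 0.2084]
tool_rot: [[0.22, 0.975, 0.004], [0.975, -0.22, 0.001], [0.002, 0.004, -1.0]]
force: [1.1, 0.3, 0.5]
width: 0.31
```

Emit:
apply_moves --pt "3 2.5 0 0 0 0 0" --pt "6.2 5.2 0 0 0 0 0" --pt "6.2 5.2 -2 0 0 0 0" --pt "6.2 5.2 -4 0 0 0 0" --pt "6.2 5.2 -6 0 0 0 0" --pt "6.2 5.2 -6.35 0 0 0 0" --pt "6.2 5.2 -6.35 0 0 0 0"

```text
clock: 11.45
tool_pos: [0.5676, 0.2632, 0.1391]
tool_rot: [[0.221, 0.975, -0.002], [0.975, -0.221, -0.001], [-0.001, -0.002, -1.0]]
force: [0.0, 0.6, -0.1]
width: 0.0
```

Emit:
apply_moves --pt "0.5 -0.11 0 0 0 0 0" --pt "1.0 -0.22 0 0 0 0 0" --pt "1.5 -0.33 0 0 0 0 0" --pt "2.0 -0.44 0 0 0 0 0" --pt "2.0 -0.44 0 0 0 0 0"

```text
clock: 11.87
tool_pos: [0.589, 0.259, 0.1411]
tool_rot: [[0.221, 0.975, 0.001], [0.975, -0.221, 0.001], [0.001, 0.001, -1.0]]
force: [-2.1, -0.0, 0.3]
width: 0.01
```

Emit:
apply_moves --pt "0.3 -0.07 0 0 0 0 0" --pt "0.6 -0.13 0 0 0 0 0" --pt "0.9 -0.2 0 0 0 0 0" --pt "0.9 -0.2 0 0 0 0 0"

```text
clock: 12.2
tool_pos: [0.5974, 0.2571, 0.1407]
tool_rot: [[0.221, 0.975, 0.0], [0.975, -0.221, 0.0], [0.0, 0.0, -1.0]]
force: [-2.1, 1.3, 1.3]
width: 0.006
```

Emit:
apply_moves --pt "0.4 -0.09 0 0 0 0 0" --pt "0.8 -0.18 0 0 0 0 0" --pt "0.8 -0.18 0 0 0 0 0" --pt "0.8 -0.18 0 0 0 0 0"

```text
clock: 12.53
tool_pos: [0.6053, 0.2552, 0.1403]
tool_rot: [[0.221, 0.975, 0.001], [0.975, -0.221, 0.0], [0.0, 0.001, -1.0]]
force: [-1.0, 0.2, 0.3]
width: 0.004
```

```bash
python3 - <<'E'
from h import *
s=bot.state();print(s["clock"],s["tool_pos"],s["force"])
save("scene","c6");save("side","s6")
a0=cv2.imread('pics/scene0.png');a=cv2.imread('pics/c6.png');b=cv2.imread('pics/s6.png')
A0=cv2.resize(a0[150:210,255:298],(400,558),interpolation=cv2.INTER_CUBIC)
A=cv2.resize(a[150:210,255:298],(400,558),interpolation=cv2.INTER_CUBIC)
cv2.imwrite('pics/F.png',np.hstack([A0,A]))
E
```

```text
12.5333 [0.60531513 0.25519888 0.14031788] [-0.99805726  0.17178602  0.33320987]
```

View pics/F.png

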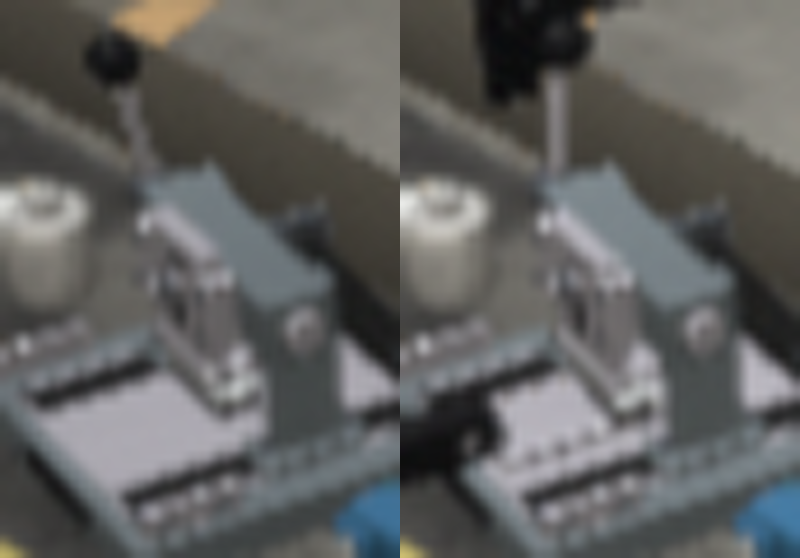

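Emit:
apply_moves --pt "-1 0.22 0 0 0 0 0" --pt "-2 0.44 2 0 0 0 0" --pt "-2.5 0.44 6 0 0 0 0.4" --pt "-5.5 -1.5 8 0 0 0 0.4" --pt "-8.5 -3.5 8 0 0 0 0.4" --pt "-10.92 -4.88 7 0 0 0 0.4" --pt "-10.92 -4.88 3 0 0 0 0.4" --pt "-10.92 -4.88 -1 0 0 0 0.4"

```text
clock: 13.3
tool_pos: [0.4953, 0.2062, 0.1316]
tool_rot: [[0.221, 0.975, 0.006], [0.975, -0.221, 0.001], [0.003, 0.005, -1.0]]
force: [1.3, 0.3, 0.2]
width: 0.363
```

Emit:
apply_moves --pt "0 0 -4 0 0 0 0.4" --pt "0 0 -7 0 0 0 0.4" --pt "0 0 -9 0 0 0 0.4" --pt "0 0 -9.68 0 0 0 0.4" --pt "0 0 -9.68 0 0 0 0.4" --pt "0 0 -9.68 0 0 0 0" --pt "0 0 -9.68 0 0 0 0" --pt "0 0 -9.68 0 0 0 0" --force 15

```text
clock: 13.97
tool_pos: [0.4965, 0.2067, 0.0348]
tool_rot: [[0.22, 0.975, 0.002], [0.975, -0.22, 0.001], [0.001, 0.002, -1.0]]
force: [-0.3, -0.1, -1.0]
width: 0.248
```

Emit:
apply_moves --pt "0 0 0 0 0 0 0" --pt "0 0 0 0 0 0 0" --pt "0 0 0 0 0 0 0"

```text
clock: 14.22
tool_pos: [0.4964, 0.2066, 0.0345]
tool_rot: [[0.221, 0.975, 0.002], [0.975, -0.221, 0.001], [0.001, 0.002, -1.0]]
force: [0.0, -0.1, 8.5]
width: 0.184
```

```bash
cat >> h.py <<'E'
u=np.array([.9755,-.2198,0]);v=np.array([.2198,.9755,0]);Of=np.array([.5959,.1837,0])
def st():
    s=bot.state(); p=np.array(s["tool_pos"])-Of; f=np.array(s["force"])
    print("t",round(s["clock"],2),"feeder",(p@u).round(4),(p@v).round(4),p[2].round(4),"F u,v,z",(f@u).round(2),(f@v).round(2),f[2].round(2),"w",round(s["width"],3))
E
python3 - <<'E'
from h import *
st()
for q in [(267,156.2),(272.4,154.3)]:
    o,d=ray("scene",q); d=d[0]; t=((Of-o)@v+.072)/(d@v); p=o+t*d-Of; print(p@u,p[2])
E
```

```text
t 14.22 feeder -0.1021 0.0005 0.0345 F u,v,z 0.03 -0.12 8.55 w 0.184
-0.003572090701459302 0.1577885962264035
0.020032253292485407 0.15913739854160158
```

Emit:
apply_moves --pt "0 0 0.05 0 0 0 0" --pt "0 0 0.05 0 0 0 0" --pt "0 0 0.05 0 0 0 0"

```text
clock: 14.47
tool_pos: [0.4964, 0.2065, 0.0346]
tool_rot: [[0.221, 0.975, 0.001], [0.975, -0.221, 0.0], [0.001, 0.001, -1.0]]
force: [-0.9, 1.1, 7.2]
width: 0.188
```

Emit:
apply_moves --pt "0 0 0.07 0 0 0 0" --pt "0 0 0.07 0 0 0 0" --pt "0 0 0.07 0 0 0 0"

```text
clock: 14.72
tool_pos: [0.4963, 0.2065, 0.0346]
tool_rot: [[0.22, 0.975, 0.001], [0.975, -0.221, 0.0], [0.0, 0.001, -1.0]]
force: [2.7, -0.6, 0.1]
width: 0.187
```

Emit:
apply_moves --pt "0 0 0 0 0 0 0" --pt "0 0 0 0 0 0 0"

```text
clock: 14.88
tool_pos: [0.4963, 0.2064, 0.0346]
tool_rot: [[0.221, 0.975, 0.001], [0.975, -0.221, 0.0], [0.0, 0.001, -1.0]]
force: [3.4, -1.0, -0.4]
width: 0.187
```

Emit:
apply_moves --pt "-0.05 0.011 0 0 0 0 0" --pt "-0.1 0.022 0 0 0 0 0" --pt "-0.15 0.033 0 0 0 0 0" --pt "-0.2 0.044 0 0 0 0 0"

```text
clock: 15.22
tool_pos: [0.494, 0.2069, 0.0346]
tool_rot: [[0.221, 0.975, 0.0], [0.975, -0.221, 0.0], [0.0, 0.0, -1.0]]
force: [2.7, -0.1, 0.2]
width: 0.189
```

Emit:
apply_moves --pt "-0.05 0.011 0 0 0 0 0" --pt "-0.1 0.022 0 0 0 0 0"

```text
clock: 15.38
tool_pos: [0.493, 0.2071, 0.0346]
tool_rot: [[0.221, 0.975, 0.0], [0.975, -0.221, 0.0], [0.0, 0.0, -1.0]]
force: [3.6, -0.8, 0.6]
width: 0.19
```

Emit:
apply_moves --pt "-0.05 0.011 0 0 0 0 0" --pt "-0.1 0.022 0 0 0 0 0"

```text
clock: 15.55
tool_pos: [0.4919, 0.2074, 0.0346]
tool_rot: [[0.221, 0.975, 0.0], [0.975, -0.221, 0.0], [0.0, 0.0, -1.0]]
force: [3.7, -0.4, 0.6]
width: 0.187
```

```bash
python3 -c "
from h import *
st()"
```

```text
t 15.55 feeder -0.1066 0.0002 0.0346 F u,v,z 3.64 0.46 0.62 w 0.187
```

Drag is about 3.6 N, so the shoe is touching lightly. I'll release and push the lever about 3.5 mm further.

Emit:
apply_moves --pt "0 0 0 0 0 0 0.4" --pt "0 0 0 0 0 0 0.4" --pt "0 0 0 0 0 0 0.4" --pt "0 0 3 0 0 0 0.4" --pt "0 0 7 0 0 0 0.4" --pt "0 0 11 0 0 0 0.4" --pt "0 0 15 0 0 0 0" --pt "2 1 17 0 0 0 0"

```text
clock: 16.22
tool_pos: [0.5102, 0.2168, 0.2092]
tool_rot: [[0.22, 0.975, 0.002], [0.975, -0.22, 0.001], [0.001, 0.002, -1.0]]
force: [2.1, -0.4, -0.1]
width: 0.307
```

Emit:
apply_moves --pt "3 2 0 0 0 0 0" --pt "6 4 0 0 0 0 0" --pt "7.6 4.16 -2 0 0 0 0" --pt "7.6 4.16 -4 0 0 0 0" --pt "7.6 4.16 -6 0 0 0 0" --pt "7.6 4.16 -6.4 0 0 0 0" --pt "7.6 4.16 -6.4 0 0 0 0" --pt "7.6 4.16 -6.4 0 0 0 0"

```text
clock: 16.88
tool_pos: [0.588, 0.259, 0.1413]
tool_rot: [[0.22, 0.975, 0.0], [0.975, -0.22, 0.0], [0.0, 0.0, -1.0]]
force: [0.5, 0.1, 0.2]
width: 0.001
```

Emit:
apply_moves --pt "0.4 -0.09 0 0 0 0 0" --pt "0.8 -0.18 0 0 0 0 0" --pt "1.2 -0.27 0 0 0 0 0" --pt "1.4 -0.32 0 0 0 0 0" --pt "1.4 -0.32 0 0 0 0 0"

```text
clock: 17.3
tool_pos: [0.6026, 0.2555, 0.1409]
tool_rot: [[0.221, 0.975, 0.001], [0.975, -0.221, 0.0], [0.0, 0.001, -1.0]]
force: [-0.9, -0.4, -0.8]
width: 0.006
```

```bash
python3 -c "
from h import *
st();s=bot.state();print(s['tool_pos'])"
```

```text
t 17.3 feeder -0.0093 0.0715 0.1409 F u,v,z -0.83 -0.55 -0.84 w 0.006
[0.60255966 0.25548766 0.14089461]
```

Emit:
apply_moves --pt "0.2 -0.05 0 0 0 0 0" --pt "0.4 -0.09 0 0 0 0 0" --pt "0.6 -0.14 0 0 0 0 0" --pt "0.6 -0.14 0 0 0 0 0" --pt "0.6 -0.14 0 0 0 0 0"

```text
clock: 17.72
tool_pos: [0.6076, 0.2544, 0.1406]
tool_rot: [[0.22, 0.975, -0.001], [0.975, -0.22, 0.0], [-0.0, -0.001, -1.0]]
force: [-4.1, 0.1, 1.4]
width: 0.005
```

Emit:
apply_moves --pt "-1 0.22 0 0 0 0 0" --pt "-2 0.44 2 0 0 0 0" --pt "-2.5 0.44 6 0 0 0 0.4" --pt "-5.5 -1.2 8 0 0 0 0.4" --pt "-8.5 -3 8 0 0 0 0.4" --pt "-11.68 -4.7 7 0 0 0 0.4" --pt "-11.68 -4.7 3 0 0 0 0.4" --pt "-11.68 -4.7 -1 0 0 0 0.4"

```text
clock: 18.38
tool_pos: [0.4906, 0.2071, 0.1322]
tool_rot: [[0.221, 0.975, 0.007], [0.975, -0.221, 0.002], [0.003, 0.006, -1.0]]
force: [0.5, 0.5, -0.5]
width: 0.363
```

Emit:
apply_moves --pt "0 0 -4 0 0 0 0.4" --pt "0 0 -7 0 0 0 0.4" --pt "0 0 -9 0 0 0 0.4" --pt "0 0 -9.55 0 0 0 0.4" --pt "0 0 -9.55 0 0 0 0.4" --pt "0 0 -9.55 0 0 0 0" --pt "0 0 -9.55 0 0 0 0" --pt "0 0 -9.55 0 0 0 0" --force 15

```text
clock: 19.05
tool_pos: [0.4918, 0.2076, 0.0365]
tool_rot: [[0.22, 0.975, 0.003], [0.975, -0.22, 0.001], [0.001, 0.002, -1.0]]
force: [-0.2, 0.7, 0.1]
width: 0.25
```

Emit:
apply_moves --pt "0 0 0 0 0 0 0" --pt "0 0 0 0 0 0 0" --pt "0 0 0 0 0 0 0" --pt "0 0 0 0 0 0 0"

```text
clock: 19.38
tool_pos: [0.4916, 0.2075, 0.0362]
tool_rot: [[0.221, 0.975, 0.002], [0.975, -0.221, 0.001], [0.001, 0.002, -1.0]]
force: [-1.0, 0.6, 7.8]
width: 0.186
```

```bash
python3 -c "
from h import *
st()"
```

```text
t 19.38 feeder -0.107 0.0003 0.0362 F u,v,z -1.08 0.37 7.81 w 0.186
```

Emit:
apply_moves --pt "0 0 0.1 0 0 0 0" --pt "0 0 0.1 0 0 0 0" --pt "0 0 0.1 0 0 0 0" --pt "0 0 0.1 0 0 0 0" --pt "0 0 0.1 0 0 0 0"

```text
clock: 19.8
tool_pos: [0.4916, 0.2074, 0.0363]
tool_rot: [[0.221, 0.975, 0.001], [0.975, -0.221, 0.0], [0.001, 0.001, -1.0]]
force: [2.6, 0.1, 2.4]
width: 0.186
```

```bash
python3 -c "
from h import *
st()"
```

```text
t 19.8 feeder -0.107 0.0002 0.0363 F u,v,z 2.51 0.67 2.37 w 0.186
```

Emit:
apply_moves --pt "0 0 0.02 0 0 0 0" --pt "0 0 0.03 0 0 0 0" --pt "-0.05 0.011 0.03 0 0 0 0" --pt "-0.1 0.022 0.03 0 0 0 0" --pt "-0.15 0.033 0.03 0 0 0 0" --pt "-0.2 0.044 0.03 0 0 0 0"

```text
clock: 20.3
tool_pos: [0.4891, 0.2078, 0.0363]
tool_rot: [[0.221, 0.975, 0.0], [0.975, -0.221, 0.0], [0.0, 0.0, -1.0]]
force: [4.6, -1.0, -1.5]
width: 0.189
```

Emit:
apply_moves --pt "-0.05 0.011 0 0 0 0 0"

```text
clock: 20.38
tool_pos: [0.4886, 0.2079, 0.0363]
tool_rot: [[0.221, 0.975, 0.0], [0.975, -0.221, 0.0], [0.0, 0.0, -1.0]]
force: [3.5, -0.7, -1.6]
width: 0.19
```

Emit:
apply_moves --pt "-0.05 0.011 0 0 0 0 0"

```text
clock: 20.47
tool_pos: [0.488, 0.208, 0.0363]
tool_rot: [[0.221, 0.975, -0.0], [0.975, -0.221, 0.0], [0.0, -0.0, -1.0]]
force: [4.1, -1.4, -2.4]
width: 0.188
```

Emit:
apply_moves --pt "-0.05 0.011 0 0 0 0 0"

```text
clock: 20.55
tool_pos: [0.4876, 0.2081, 0.0364]
tool_rot: [[0.221, 0.975, 0.0], [0.975, -0.221, 0.0], [0.0, 0.0, -1.0]]
force: [4.4, -0.5, -2.2]
width: 0.188
```

Emit:
apply_moves --pt "-0.05 0.011 0 0 0 0 0"

```text
clock: 20.63
tool_pos: [0.487, 0.2082, 0.0363]
tool_rot: [[0.221, 0.975, -0.0], [0.975, -0.221, 0.0], [0.0, -0.0, -1.0]]
force: [4.6, -0.6, -2.2]
width: 0.191
```

```bash
python3 -c "
from h import *
st()"
```

```text
t 20.63 feeder -0.1116 -0.0 0.0363 F u,v,z 4.57 0.45 -2.21 w 0.191
```

Drag is about 4.4 N. I'll push the blade back in about 7 mm and then give the lever a small final nudge.

Emit:
apply_moves --pt "0 0 -0.04 0 0 0 0" --pt "0.14 -0.03 -0.04 0 0 0 0" --pt "0.28 -0.06 -0.04 0 0 0 0" --pt "0.42 -0.09 -0.04 0 0 0 0" --pt "0.56 -0.12 -0.04 0 0 0 0" --pt "0.7 -0.16 -0.04 0 0 0 0"

```text
clock: 21.13
tool_pos: [0.4906, 0.2067, 0.0361]
tool_rot: [[0.22, 0.975, -0.007], [0.975, -0.22, -0.001], [-0.002, -0.007, -1.0]]
force: [-13.5, 4.1, 13.2]
width: 0.192
```

Emit:
apply_moves --pt "0 0 0 0 0 0 0.4" --pt "0 0 0 0 0 0 0.4" --pt "0 0 0 0 0 0 0.4" --pt "0 0 3 0 0 0 0.4" --pt "0 0 7 0 0 0 0.4" --pt "0 0 11 0 0 0 0.4" --pt "0 0 15 0 0 0 0" --pt "2 1 17 0 0 0 0"

```text
clock: 21.8
tool_pos: [0.5128, 0.216, 0.2106]
tool_rot: [[0.221, 0.975, 0.003], [0.975, -0.221, 0.001], [0.001, 0.002, -1.0]]
force: [1.8, 0.2, 0.4]
width: 0.312
```

Emit:
apply_moves --pt "3 2 0 0 0 0 0" --pt "6 4 0 0 0 0 0" --pt "7.6 4.16 -2 0 0 0 0" --pt "7.6 4.16 -4 0 0 0 0" --pt "7.6 4.16 -6 0 0 0 0" --pt "7.6 4.16 -6.5 0 0 0 0" --pt "7.6 4.16 -6.5 0 0 0 0" --pt "7.6 4.16 -6.5 0 0 0 0"

```text
clock: 22.47
tool_pos: [0.5903, 0.2582, 0.1416]
tool_rot: [[0.221, 0.975, 0.0], [0.975, -0.221, 0.0], [0.0, 0.0, -1.0]]
force: [1.2, 0.5, 1.3]
width: 0.004
```

```bash
python3 -c "
from h import *
st();s=bot.state();print(s['tool_pos'])"
```

```text
t 22.47 feeder -0.0219 0.0715 0.1416 F u,v,z 1.06 0.7 1.33 w 0.004
[0.59028039 0.25821448 0.14155833]
```

Emit:
apply_moves --pt "0.4 -0.09 0 0 0 0 0" --pt "0.8 -0.18 0 0 0 0 0" --pt "1.2 -0.27 0 0 0 0 0" --pt "1.6 -0.36 0 0 0 0 0" --pt "1.85 -0.42 0 0 0 0 0" --pt "2.05 -0.46 0 0 0 0 0" --pt "2.05 -0.46 0 0 0 0 0" --pt "2.05 -0.46 0 0 0 0 0"

```text
clock: 23.13
tool_pos: [0.6106, 0.2537, 0.1411]
tool_rot: [[0.221, 0.975, -0.0], [0.975, -0.221, 0.0], [0.0, -0.0, -1.0]]
force: [-2.2, 0.4, 2.3]
width: 0.002
```

```bash
python3 -c "
from h import *
st();s=bot.state();print(s['tool_pos'])"
```

```text
t 23.13 feeder -0.001 0.0715 0.1411 F u,v,z -2.24 -0.07 2.31 w 0.002
[0.61059442 0.25365882 0.14108377]
```

Emit:
apply_moves --pt "-1 0.22 0 0 0 0 0" --pt "-2 0.44 2 0 0 0 0" --pt "-2.5 0.44 6 0 0 0 0.4" --pt "-5.5 -1.2 8 0 0 0 0.4" --pt "-8.5 -3 8 0 0 0 0.4" --pt "-12.06 -4.62 7 0 0 0 0.4" --pt "-12.06 -4.62 3 0 0 0 0.4" --pt "-12.06 -4.62 -1 0 0 0 0.4"

```text
clock: 23.8
tool_pos: [0.4892, 0.2072, 0.1326]
tool_rot: [[0.221, 0.975, 0.006], [0.975, -0.221, 0.002], [0.003, 0.006, -1.0]]
force: [1.2, 1.0, -0.4]
width: 0.362
```

Emit:
apply_moves --pt "0 0 -4 0 0 0 0.4" --pt "0 0 -7 0 0 0 0.4" --pt "0 0 -9 0 0 0 0.4" --pt "0 0 -9.4 0 0 0 0.4" --pt "0 0 -9.4 0 0 0 0.4" --pt "0 0 -9.4 0 0 0 0" --pt "0 0 -9.4 0 0 0 0" --pt "0 0 -9.4 0 0 0 0" --force 15

```text
clock: 24.47
tool_pos: [0.4906, 0.2076, 0.0384]
tool_rot: [[0.22, 0.975, 0.002], [0.975, -0.22, 0.001], [0.001, 0.002, -1.0]]
force: [0.6, 0.3, 0.1]
width: 0.246
```

Emit:
apply_moves --pt "0 0 0 0 0 0 0" --pt "0 0 0 0 0 0 0" --pt "0 0 0.05 0 0 0 0" --pt "0 0 0.1 0 0 0 0" --pt "0 0 0.1 0 0 0 0" --pt "0 0 0.1 0 0 0 0"

```text
clock: 24.97
tool_pos: [0.4904, 0.2074, 0.0382]
tool_rot: [[0.221, 0.975, 0.001], [0.975, -0.221, 0.0], [0.0, 0.001, -1.0]]
force: [2.1, -1.3, 1.2]
width: 0.189
```

```bash
python3 -c "
from h import *
st()"
```

```text
t 24.97 feeder -0.1081 -0.0001 0.0382 F u,v,z 2.29 -0.82 1.21 w 0.189
```

Now a slow pull with several readings.

Emit:
apply_moves --pt "-0.03 0.007 0.01 0 0 0 0" --pt "-0.06 0.014 0.01 0 0 0 0" --pt "-0.09 0.021 0.01 0 0 0 0" --pt "-0.12 0.028 0.01 0 0 0 0"

```text
clock: 25.3
tool_pos: [0.4897, 0.2077, 0.0382]
tool_rot: [[0.221, 0.975, 0.002], [0.975, -0.221, 0.0], [0.001, 0.002, -1.0]]
force: [5.0, -1.7, -1.7]
width: 0.189
```

Emit:
apply_moves --pt "-0.03 0.007 0 0 0 0 0" --pt "-0.06 0.014 0 0 0 0 0"

```text
clock: 25.47
tool_pos: [0.4891, 0.2078, 0.0382]
tool_rot: [[0.221, 0.975, 0.002], [0.975, -0.221, 0.0], [0.001, 0.002, -1.0]]
force: [5.3, -1.7, -1.3]
width: 0.185
```

Emit:
apply_moves --pt "-0.03 0.007 0 0 0 0 0"

```text
clock: 25.55
tool_pos: [0.4888, 0.2079, 0.0382]
tool_rot: [[0.22, 0.975, 0.002], [0.975, -0.22, 0.0], [0.001, 0.002, -1.0]]
force: [5.6, -2.9, -2.4]
width: 0.185
```

Emit:
apply_moves --pt "-0.03 0.007 0 0 0 0 0"

```text
clock: 25.63
tool_pos: [0.4885, 0.208, 0.0382]
tool_rot: [[0.22, 0.975, 0.002], [0.975, -0.22, 0.0], [0.001, 0.002, -1.0]]
force: [5.6, -1.0, -1.1]
width: 0.189
```

Emit:
apply_moves --pt "-0.03 0.007 0 0 0 0 0"

```text
clock: 25.72
tool_pos: [0.4882, 0.2081, 0.0382]
tool_rot: [[0.221, 0.975, 0.002], [0.975, -0.221, 0.0], [0.001, 0.002, -1.0]]
force: [5.7, -1.9, -2.6]
width: 0.189
```

```bash
python3 -c "
from h import *
st()"
```

```text
t 25.72 feeder -0.1104 0.0001 0.0382 F u,v,z 5.96 -0.65 -2.65 w 0.189
```

Drag is about 5.8 N, right in the 4–7 N band. I'll relax, release, retreat and check.

Emit:
apply_moves --pt "0 0 -0.04 0 0 0 0" --pt "0.04 -0.01 -0.04 0 0 0 0" --pt "0.04 -0.01 -0.04 0 0 0 0.4" --pt "0.04 -0.01 -0.04 0 0 0 0.4" --pt "0.04 -0.01 -0.04 0 0 0 0.4" --pt "0.04 -0.01 -0.04 0 0 0 0.4" --pt "0.04 -0.01 3 0 0 0 0.4" --pt "0.04 -0.01 7 0 0 0 0.4"

```text
clock: 26.38
tool_pos: [0.4861, 0.2075, 0.1063]
tool_rot: [[0.221, 0.975, -0.006], [0.975, -0.221, -0.002], [-0.003, -0.006, -1.0]]
force: [0.1, -0.6, 0.5]
width: 0.404
```

Emit:
apply_moves --pt "0 0 4 0 0 0 0.5" --pt "0 0 8 0 0 0 0.7" --pt "0.5 0 12 0 0 0 1" --pt "1 0 16 0 0 0 1" --pt "1.5 -0.2 20 0 0 0 1" --pt "2 -0.4 24 0 0 0 1" --pt "3 -0.4 28 0 0 0 1" --pt "3 -0.4 31 0 0 0 1"

```text
clock: 27.05
tool_pos: [0.5184, 0.2038, 0.4213]
tool_rot: [[0.221, 0.975, 0.002], [0.975, -0.221, 0.001], [0.001, 0.002, -1.0]]
force: [1.4, -0.7, -1.0]
width: 0.904
```

Emit:
apply_moves --pt "0 0 0 0 0 0 1" --pt "0 0 0 0 0 0 1" --pt "0 0 0 0 0 0 1"

```text
clock: 27.3
tool_pos: [0.5173, 0.2039, 0.4169]
tool_rot: [[0.22, 0.975, -0.002], [0.975, -0.22, -0.0], [-0.001, -0.002, -1.0]]
force: [-0.6, 0.9, -1.0]
width: 0.996
```

```bash
python3 - <<'E'
from h import *
import pickle
st()
P=bot.camera_params("wrist");w=save("wrist","w7");pickle.dump(P,open("P7.pkl","wb"));b=save("side","s7");save("scene","c7")
W=cv2.resize(w[110:260,265:385],(440,550),interpolation=cv2.INTER_CUBIC)
B=cv2.resize(b[225:315,235:294],(360,550),interpolation=cv2.INTER_CUBIC)
cv2.imwrite('pics/G.png',np.hstack([W,B]))
E
```

```text
t 27.3 feeder -0.0812 0.0024 0.4169 F u,v,z -0.84 0.78 -1.02 w 0.996
```

View pics/G.png

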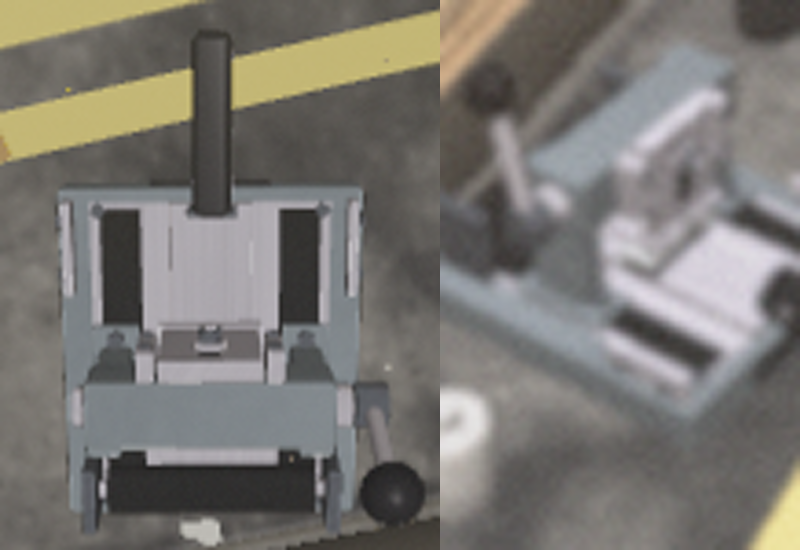

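```bash
python3 - <<'E'
from h import *
import pickle
P=pickle.load(open("P7.pkl","rb"))
C=lambda x,y:(265+x/3.667,110+y/3.667)
for n,q,z in (("butt",(211,33),.05),("gripfront",(212,211),.05),("gripfront-low",(212,215),.03),("bedFR",(58,192),.024),("bedFL",(362,190),.024),("ball",(393,490),.155)):
    p=onz("wrist",C(*q),z,P)[0]-Of; print(n,(p@u).round(4),(p@v).round(4))
E
```

```text
butt -0.1521 -0.0004
gripfront -0.0718 0.0
gripfront-low -0.0664 -0.0
bedFR -0.0767 -0.0749
bedFL -0.0778 0.0728
ball 0.0233 0.0732
```

```bash
python3 -c "
from h import *
st();print(bot.finish_job())"
```

```text
t 27.45 feeder -0.081 0.0025 0.4167 F u,v,z 0.26 -0.14 0.16 w 0.998
the job is handed in; nothing more can be done
None
```

I slid the thin blade's tongue in along the bed under the shoe and set the gate lever in three pushes, feeling the drag after each. The blade is left lying in the gap. I handed the job in at 27.5 s with the gripper clear.

**Drag:** slow pulls gave about 3.6 N after the first push, 4.4 N after the second and 5.0–6.0 N after the last. The target was 4–7 N. The last pull also lifted the grip slightly (about 2 N, near the blade's own weight), so that reading is good to about 1 N. I did not pull again after letting go.

**Position:** the last wrist picture shows the blade in line with the feeder and within 1 mm of the centre line. I worked out the tip from the grip ends: about 27–30 mm beyond the middle of the shoe, or 20–23 mm behind its rear edge. That is a little under the 25 mm asked, but inside the 12–50 mm limits. I saw no tilt, but flatness was only judged by eye.

**One thing went less well:** pushing the blade back in by about 7 mm between lever pushes met 13–14 N and moved it only about 4 mm, so I stopped. I could not measure the force between blade and gate during that push.

The arm never went near the thick blade or the two spare rollers, but I did not measure their positions again at the end.

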